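Refit the level dial of the audiometer

ROBOT

A 6-joint arm with a two-finger parallel gripper is mounted at the origin on the work surface. World frame = base frame: x ahead of the robot, y to its left, z up, the work surface at z = 0. Lengths are in m, angles in rad, forces in N, time in s.
With the tool pointing down it reaches from about 0.25 to 0.725 m from the base axis. Payload 4 kg.
Tool frame: the origin (TCP) lies on the centre line of the jaws, within the pads' length; the fingertips stand 17 mm ahead of it and the grasp point (between the pads) lies 2 mm behind it; z points along the fingers, y is the direction in which the jaws open and shut (so a half turn about z gives the same grasp; the last joint's range is limited). The gripper opens to 85 mm and grips with 20 to 120 N. Pads are 22 mm wide; open, the fingers measure 114 mm over their backs; the gripper's body (76 mm by 85 mm) begins 54 mm behind the grasp point. The pads swing forward as they close: fully open they stand 13 mm farther back than shut.
Start: joints at [1.126, 0.241, 0.005, 1.335, 0, 1.571], TCP at [0.215, 0.451, 0.248] pointing down, gripper open.
Joint ranges: [-2.72, 2.72], [-1.05, 1.87], [-1.09, 1.28], [-1.99, 2.15], [-1.42, 1.44], [-3.14, 3.14]. Speed limits (rad/s): [2.79, 2.79, 3.14, 3.14, 3.14, 3.14].

INTERFACE

Orientations are given as a unit quaternion [w, x, y, z].
In Python, from bench import sensors, cams, r, nets gives the robot as it stands.
- The arm moves only by the shell command python3 -m inch 'ROWS' [FORCE]. ROWS is a JSON object of lists of equal length, an entry for each row: "offset": the shift along the tool's x, y, z in mm, a list of three; "dr": the turn, a rotation vector about the tool's x, y, z in rad, a list of three; "gripper": the opening, from 0 (shut) to 1 (fully open). In form: {"offset": [[x, y, z], ...], "dr": [[rx, ry, rz], ...], "gripper": [gripper, ...]}. A call has 1 to 10 rows; each row shifts and turns the commanded pose from where the row before left it, along the tool's axes as they then stand; what a row does not reach is not made up. A row lasts 1/12 s, in which the tool goes at most 41.7 mm and 7.16 degrees, less where a joint would pass 70% of its speed; a pose out of reach is approached as far as the arm can. A call with a gripper value outside its range is refused whole. The fingers move at their own pace and stop on an object; FORCE is the grip in N (left out, the last holds). Time passes only in rows, so rows that do not move let the fingers close. It gives the time, the measured TCP pose, the force and the opening at its end, in the units of the state.
- sensors.sense(): the state, without advancing time (a new reading comes with each control period).
- cams.camera(name): name is "scene" or "top" or "wrist"; returns (picture, depth): 420x560x3 uint8, red, green, blue; 420x560 float32, m along the optical axis (not along the pixel's ray), 0 where there is no reading.
- cams.camera_info(name): a dict with "intrinsics" (3x3 intrinsics, pixels), "R" (3x3) and "t" (3): a world point X has camera coordinates R X + t; the wrist camera has in their place "tool_from_camera" (4x4, takes a point from camera to tool coordinates, whose origin is the TCP and whose axes are the flange's). Camera axes: x right, y down, z forward; pixel columns grow to the right and rows downward; lengths in m; the calibration is good to about 2 mm. The wrist camera is an equidistant fisheye: a pixel r from the principal point sees the ray r / f radians off the axis. A picture is of the moment at which its call begins: read the wrist's pose just before it. camera_info takes no time and is no camera call.
- r.finish_job(): hands the job in, once; it reports no verdict.
Trained networks look in the newest picture that a camera, given by its name, has taken for a name from the list of things; names that differ only in an ending like _2 or _b are one class to them, and where a whole thing is asked for, a point or a joint stands for the part that bears it (a point fixed in the world has none). Each returns a list of dicts, best first, with "confidence" (0 to 1); they miss things now and then, are a little off and sometimes report something else, mostly with a low value. They report only what shows in the picture. A call takes as long as a camera call. They do not tell look-alikes from the thing itself.
- nets.spot_in(camera, query): "centre" ([column, row] as shares, 0 to 1, of the picture: columns of its width, rows of its height, amid what is visible of it).
- nets.masks_of(camera, query): "region" (420x560 bool, what is visible of it) and "centre" ([column, row] as shares, 0 to 1, of the picture: columns of its width, rows of its height, amid what is visible of it).
- nets.landmark_of(camera, query): "centre" ([column, row] as shares, 0 to 1, of the picture: columns of its width, rows of its height: a listed point, or the origin of a listed thing).
The state is a dict: "time": time; "joint_pos": joint angles; "dq": joint speeds; "joint_torque": joint torques, N m; "tcp_pos": TCP position; "eef_rot": TCP orientation; "wrist_force": force on the tool from outside, world axes, zero at the start; "moment": the same for the moment, N m; "grip_width": finger opening in m.
Only numpy, scipy, OpenCV 4.12 (cv2) and the standard library are available. Lean on these libraries where they do the work, as an engineer would, in place of code of your own. Each camera call takes 0.05 s, during which the arm holds its last target.

TASK

The dark level dial of the audiometer has come off and lies in the pale blue parts tray. Put it back on the bare brass splined spindle: press it lightly while rocking it to and fro until the teeth mesh, ease it fully home on the deck without leaning hard on the delicate spindle, then turn it so that its white nose points at the orange set-point tab and let go. Leave the otoscope, spray bottle and jar where they stand.

Things in the scene. Friction and masses are not known exactly. Their poses are not given: they have to be found in the camera images.
- knob_grip (a point): The loose dial: dark upright block 44 mm (its x) by 32 mm (its y; flat sides to be gripped) by 48 mm high, 70 to 120 g, standing bore-down in the tray. This point is on its axis, 26 mm above its underside. z is up; +x is the way its white nose points (a white line on top too).
- knob_foot (a point): Centre of the dial's underside, on its axis; axes as knob_grip. The bore opens here: 26 mm wide, 32 mm deep, with six inward teeth 16 mm high starting at the underside, 3.6 mm wide, 18.4 mm between opposite tips, at 30, 90, 150... degrees from the dial's x. Fully home, this underside rests on the deck.
- knob_nose (a point): Point on the dial's white nose, 32 mm along the dial's +x from its axis, 5 mm above its underside (the nose ends 34 mm from the axis).
- spindle_top (a point): Top of the bare brass spindle, on its axis, 28 mm above the deck (axes are the console's). A plain round nose 16 mm across with coned tip takes the upper 10 mm; below it six outward teeth 18 mm high, 4.5 mm wide, 24 mm across. The dial's bore slips over the nose with about 1 mm play, then stops tooth on tooth with its underside 18 mm above the deck, unless meshed.
- spindle_foot (a point): Deck point on the spindle's axis, 60 mm above the table; z up, x to the console's back. The spindle's angle is not measured; teeth repeat every 60 degrees and enter within about 4 degrees of mesh. It turns stiffly (0.13 N m): stays still under a rocking dial pressed with 8 N or less, follows it once meshed. Delicate: over 45 N on spindle or deck is too much.
- setpoint_tab (a point): Orange tab, 14 by 7 mm and 3 mm high, on a thin fixed ring (80 mm across) flat on the deck round the spindle; this point is on the tab, 45 mm from the spindle axis.
- setpoint: The thin set-point ring: origin on the spindle axis at deck height, x pointing from the axis to the orange tab. The spindle stands in its centre and turns in it.
- tray: Pale blue open parts tray 160 (x) by 130 (y) mm, floor 4 mm above the table, walls 4 mm thick and 12 mm high; origin under its centre. The dial stands in it. An off-white tray of the same size holds black ear specula.
- otoscope: Otoscope with purple handle, about 170 mm long, lying on the table; bystander. Origin under its middle.
- spray: Spray bottle, 75 mm across, 200 mm high; bystander. Origin under its centre.
- jar: Clear jar 56 mm across, 70 mm high; bystander. Origin under its centre.
- console: The audiometer: console 250 (x) by 340 (y) mm with a grey deck 60 mm above the table, a dark hood along its back edge 85 mm high; origin under its centre, x towards its back. It is fixed. A second dial of the same look is already fitted on the deck, 140 mm to +y of the bare spindle.
Not all that is in view belongs to the job. What is shaped like the part that bears knob_grip but purple is not meant.

How it is judged:
On the way:
1. the dial is meshed and fully home on the spindle (z of knob_foot in the frame of spindle_foot below 0.003 m and horizontal distance between knob_foot and spindle_foot below 0.003 m and angle between knob_foot's own z axis and vertical below 0.08 rad), for 0.2 s.
At the end, for the whole second after the job is handed in: The dial stands upright (within 0.08 rad) on the spindle, its underside within 3 mm of the deck and within 3 mm of the spindle axis, the white nose pointing at the orange tab (nose point within 6 mm, about 11 degrees, of the line from the axis to the tab), at rest and released (all of step 1 and y of knob_nose in the frame of setpoint between -0.006 and 0.006 m and x of knob_nose in the frame of setpoint above 0.02 m and linear speed of knob below 0.02 m/s); the robot touches nothing.
It fails at once if the dial is pressed on the spindle in the set-point ring with more than 45 N (contact force between knob and setpoint above 45 N).
It fails at once if the dial is pressed on the deck with more than 45 N (contact force between knob and console above 45 N).
It fails at once if the otoscope is moved more than 30 mm (distance of otoscope from where it was at the start of the episode above 0.03 m).
It fails at once if the spray bottle is moved more than 30 mm (distance of spray from where it was at the start of the episode above 0.03 m).
It fails at once if the jar is moved more than 30 mm (distance of jar from where it was at the start of the episode above 0.03 m).
It also fails if it takes over 72 s, if anything falls off the work surface, if the arm or the gripper's body presses on something with over 40 N, if the wrist force passes 120 N, or if a joint passes its speed limit or range.

## Working session

There is one attempt and no reset: what is moved stays moved. The work goes in short steps, Python scripts to look and compute and a shell command to move; the robot and the scene stay as the last step left them, time stands still between calls to the robot, and variables do not carry over. Pictures are saved under pics/ and viewed, and the job is handed in when it is done.

```bash
ls; mkdir -p pics
cat > h.py <<'E'
import numpy as np, cv2
from bench import sensors, cams, r, nets
def save(img,name): cv2.imwrite('pics/'+name,cv2.cvtColor(img,cv2.COLOR_RGB2BGR))
def w(cam,u,v,d):
    i=cams.camera_info(cam);K=np.array(i["intrinsics"]);R=np.array(i["R"]);t=np.array(i["t"])
    p=np.array([(u-K[0,2])/K[0,0],(v-K[1,2])/K[1,1],1])*d
    return R.T@(p-t)
def wz(cam,u,v,z):
    i=cams.camera_info(cam);K=np.array(i["intrinsics"]);R=np.array(i["R"]);t=np.array(i["t"])
    ray=R.T@np.array([(u-K[0,2])/K[0,0],(v-K[1,2])/K[1,1],1]);c=-R.T@t
    return c+ray*(z-c[2])/ray[2]
E
python3 - <<'E'
from h import *
for c in ("scene","top"):
    a,d=cams.camera(c);save(a,c+'0.png');np.save(c+'d.npy',d);np.save(c+'a.npy',a)
    for q in ("knob_grip","knob_nose","spindle_top","spindle_foot","setpoint_tab","tray","console","spray","jar","otoscope"):
        for x in nets.landmark_of(c,q)[:3]:
            u,v=x["centre"][0]*560,x["centre"][1]*420
            dd=d[min(int(v),419),min(int(u),559)]
            print(c,q,round(x["confidence"],2),round(u,1),round(v,1),w(c,u,v,dd).round(3) if dd>0 else None)
print(sensors.sense())
print(cams.camera_info("wrist"))
E
```

```text
pics
scene knob_grip 0.87 371.3 194.1 [0.287 0.309 0.034]
scene knob_grip 0.85 326.5 218.4 [0.392 0.174 0.036]
scene knob_grip 0.76 429.2 241.0 [0.476 0.413 0.042]
scene knob_nose 0.92 315.9 220.0 [0.358 0.153 0.   ]
scene knob_nose 0.87 387.7 238.3 [0.439 0.326 0.013]
scene knob_nose 0.82 442.0 245.1 [0.476 0.448 0.028]
scene spindle_top 0.67 220.1 255.6 [ 0.572 -0.079  0.085]
scene spindle_top 0.25 388.8 239.5 [0.44  0.329 0.011]
scene spindle_foot 0.76 224.4 261.7 [ 0.575 -0.07   0.069]
scene setpoint_tab 0.75 223.0 274.1 [ 0.604 -0.071  0.062]
scene tray 0.66 377.6 238.3 [0.433 0.303 0.007]
scene tray 0.54 90.3 307.8 [ 0.678 -0.332  0.043]
scene console 0.56 248.7 293.7 [ 0.655 -0.014  0.062]
scene spray 0.81 89.8 307.8 [ 0.678 -0.333  0.042]
scene jar 0.62 410.7 309.9 [0.668 0.322 0.029]
scene otoscope 0.75 243.0 222.2 [ 0.401 -0.039  0.029]
top knob_grip 0.78 213.2 228.6 [0.38  0.182 0.048]
top knob_grip 0.74 160.8 216.9 [0.41  0.311 0.049]
top knob_grip 0.74 158.8 315.3 [0.175 0.306 0.049]
top knob_nose 0.87 153.4 310.1 [0.187 0.32  0.047]
top knob_nose 0.75 229.4 235.4 [0.369
[... 1033 characters left out ...]
04854e-05]), 'wrist_force': array([ 0.03159787,  0.35243726, -0.08452652]), 'moment': array([-0.02318063,  0.01559939, -0.02118307]), 'grip_width': 0.08527070440679162}
{'intrinsics': array([[325.1922621 ,   0.        , 280.73864127],
       [  0.        , 325.1922621 , 211.61427292],
       [  0.        ,   0.        ,   1.        ]]), 'tool_from_camera': array([[-9.07229809e-04, -9.63706296e-01, -2.66963202e-01,
         6.71118320e-02],
       [ 9.99999527e-01, -9.68031941e-04,  9.61521919e-05,
         1.67892075e-04],
       [-3.51091379e-04, -2.66962988e-01,  9.63706719e-01,
        -1.25571039e-01],
       [ 0.00000000e+00,  0.00000000e+00,  0.00000000e+00,
         1.00000000e+00]])}
```

View pics/top0.png

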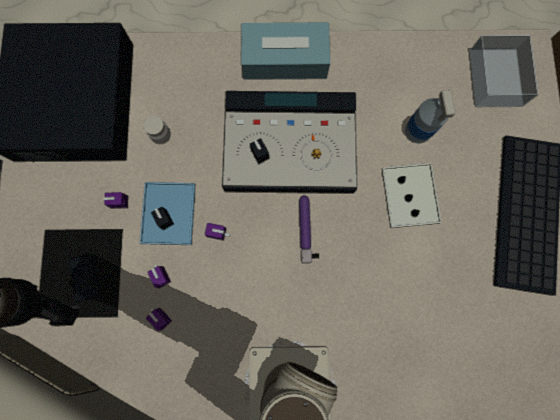

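View pics/scene0.png

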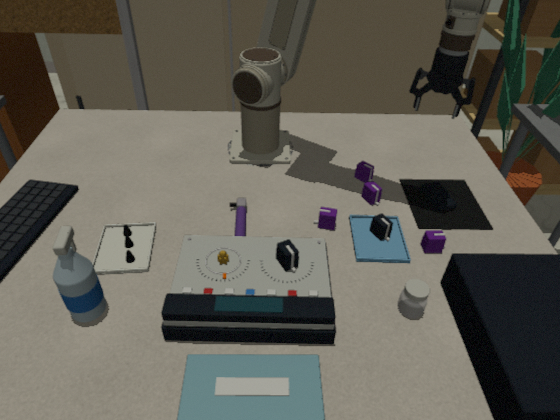

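The top view shows the dark dial in the blue tray near (162,217), purple look-alikes around it, the brass spindle at (316,153) and the orange tab at (313,138). I'll zoom in on those.

Run:
```python
from h import *
a=np.load('topa.npy')
c1=cv2.resize(a[180:245,135:200],(390,390),interpolation=cv2.INTER_CUBIC)
c2=cv2.resize(a[120:185,284:349],(390,390),interpolation=cv2.INTER_CUBIC)
b=np.load('scenea.npy')
save(np.hstack([c1,c2]),'z0.png')
d=np.load('topd.npy')
# dial top mask: dark with height
i=cams.camera_info("top");print(i)
hsv=cv2.cvtColor(a,cv2.COLOR_RGB2HSV)
def pts(m): 
    v,u=np.nonzero(m); return np.array([w("top",x,y,d[y,x]) for x,y in zip(u,v)])
roi=np.zeros(d.shape,bool);roi[195:240,140:190]=1
P=pts(roi&(d>0)); T=P[P[:,2]>0.035]; print(len(T),T.mean(0),T[:,2].min(),T[:,2].max())
print(cv2.minAreaRect((T[:,:2]*1000).astype(np.float32)))
m=(hsv[...,0]<18)&(hsv[...,1]>150)&(hsv[...,2]>90);m[:,:290]=0;m[:,345:]=0;m[:125]=0;m[185:]=0
v,u=np.nonzero(m)
for x,y in zip(u,v): print(x,y,a[y,x],w("top",x,y,d[y,x]).round(3))
```

```text
{'intrinsics': array([[417.70613184,   0.        , 278.93717301],
       [  0.        , 417.70613184, 213.28931956],
       [  0.        ,   0.        ,   1.        ]]), 'R': array([[-0.00997047, -0.99994423,  0.00348304],
       [-0.98273038,  0.00915507, -0.18481662],
       [ 0.18477442, -0.0052656 , -0.98276685]]), 't': array([0.02491141, 0.41817585, 0.99927804])}
256 [0.40915041 0.31254445 0.04986834] 0.03533437635039094 0.05576604581334678
((410.694580078125, 314.4288330078125), (45.14160919189453, 31.929962158203125), 30.319215774536133)
312 135 [141  83  44] [ 0.614 -0.064  0.061]
313 135 [144  93  57] [ 0.614 -0.067  0.061]
312 136 [156  67  17] [ 0.611 -0.064  0.062]
313 136 [155  75  31] [0.227 0.026 1.059]
312 137 [144  58  10] [ 0.609 -0.064  0.062]
313 137 [159  73  26] [ 0.607 -0.066  0.065]
312 138 [144  69  24] [ 0.606 -0.064  0.061]
313 138 [161  72  11] [ 0.606 -0.067  0.062]
312 139 [136  70  32] [ 0.602 -0.064  0.065]
313 139 [151  63   9] [ 0.604 -0.067  0.061]
313 140 [120  72  48] [0.227 0.026 1.059]
```

View pics/z0.png

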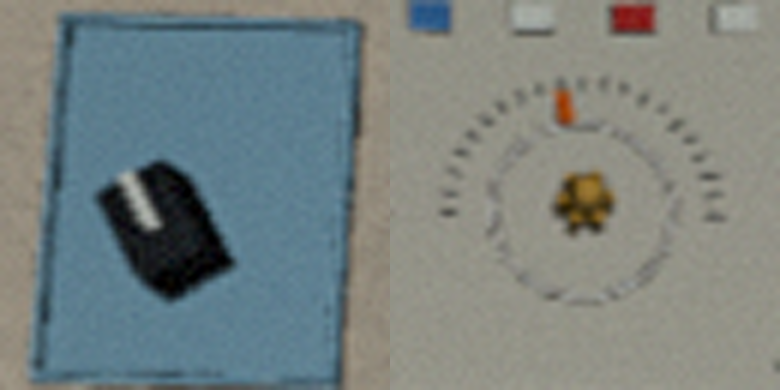

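```bash
python3 -m inch '{"offset":[[-39,-6.5,0],[-39,-6.5,0],[-39,-6.5,0],[-39,-6.5,0],[-39,-6.5,0],[-39,-6.5,0],[0,0,0],[0,0,0],[0,0,0],[0,0,0]],"dr":[[0,0,0],[0,0,0],[0,0,0],[0,0,0],[0,0,0],[0,0,0],[0,0,-0.12],[0,0,-0.12],[0,0,-0.12],[0,0,-0.12]],"gripper":[0.75,0.75,0.75,0.75,0.75,0.75,0.75,0.75,0.75,0.75]}' 40
python3 -m inch '{"offset":[[0,0,0],[0,0,0],[0,0,0],[0,0,0],[0,0,0]],"dr":[[0,0,-0.12],[0,0,-0.12],[0,0,-0.12],[0,0,-0.12],[0,0,0]],"gripper":[0.75,0.75,0.75,0.75,0.75]}'
cat >> h.py <<'E'
from scipy.spatial.transform import Rotation as Ro
def pose():
    s=sensors.sense();q=s["eef_rot"];R=Ro.from_quat([q[1],q[2],q[3],q[0]]).as_matrix()
    return R,np.array(s["tcp_pos"]),s
def wristcam(name=None):
    R,p,s=pose(); a,d=cams.camera("wrist"); 
    if name: save(a,name)
    return a,d,R,p
def wray(u,v):
    i=cams.camera_info("wrist");K=np.array(i["intrinsics"])
    x,y=(u-K[0,2])/K[0,0],(v-K[1,2])/K[1,1];th=np.hypot(x,y)
    return np.array([x/th*np.sin(th),y/th*np.sin(th),np.cos(th)]) if th>0 else np.array([0,0,1.])
def ww(u,v,R,p,d=None,z=None):
    T=np.array(cams.camera_info("wrist")["tool_from_camera"]);ray=wray(u,v)
    o=R@T[:3,3]+p; rw=R@T[:3,:3]@ray
    if z is not None: return o+rw*(z-o[2])/rw[2]
    return o+rw*d/ray[2]
def wproj(X,R,p):
    i=cams.camera_info("wrist");K=np.array(i["intrinsics"]);T=np.array(i["tool_from_camera"])
    c=T[:3,:3].T@(R.T@(np.array(X)-p)-T[:3,3]); th=np.arctan2(np.hypot(c[0],c[1]),c[2]);n=np.hypot(c[0],c[1])
    return K[0,2]+K[0,0]*th*c[0]/n,K[1,2]+K[0,0]*th*c[1]/n
E
python3 - <<'E'
from h import *
a,d,R,p=wristcam('w1.png'); print(p,R[:,0],sensors.sense()["joint_pos"])
np.savez('w1.npz',a=a,d=d,R=R,p=p)
for q in ("knob_grip","knob_nose"):
    for x in nets.landmark_of("wrist",q)[:4]:
        u,v=x["centre"][0]*560,x["centre"][1]*420
        print(q,round(x["confidence"],2),round(u,1),round(v,1),ww(u,v,R,p,z=0.03 if q=="knob_grip" else 0.009).round(4),ww(u,v,R,p,d=d[int(v),int(u)]).round(4))
E
```

```text
time: 1.93
tcp_pos: [0.41, 0.3149, 0.2482]
eef_rot: [-0.0, -0.02, 1.0, -0.0]
wrist_force: [0.0, 0.7, 0.4]
grip_width: 0.0639
time: 2.35
tcp_pos: [0.4096, 0.3154, 0.2483]
eef_rot: [-0.0, -0.256, 0.967, -0.0]
wrist_force: [-0.5, -0.5, 0.1]
grip_width: 0.0641
[0.40961314 0.31544877 0.24828033] [-8.69286721e-01 -4.94308198e-01  3.45113590e-05] [6.56266411e-01 2.74363472e-01 4.97710791e-02 1.34624554e+00
 3.99106577e-05 1.43527053e-01]
knob_grip 0.95 185.5 100.4 [0.3772 0.1795 0.03  ] [0.3758 0.185  0.0484]
knob_grip 0.69 347.1 73.6 [0.2687 0.3154 0.03  ] [0.2732 0.3135 0.0489]
knob_grip 0.68 347.3 269.0 [0.4566 0.4323 0.03  ] [0.4509 0.4241 0.0489]
knob_grip 0.6 279.6 186.8 [0.4108 0.3143 0.03  ] [0.4069 0.3122 0.0521]
knob_nose 0.89 388.7 29.6 [0.1885 0.3326 0.009 ] [0.1874 0.333  0.0063]
knob_nose 0.8 173.7 83.5 [0.3676 0.1506 0.009 ] [0.3659 0.1645 0.0473]
knob_nose 0.74 339.2 106.2 [0.301  0.3284 0.009 ] [ 0.2995  0.3297 -0.0018]
knob_nose 0.67 25.8 193.6 [ 0.5989 -0.0043  0.009 ] [0.5498 0.0526 0.0813]
```

View pics/w1.png

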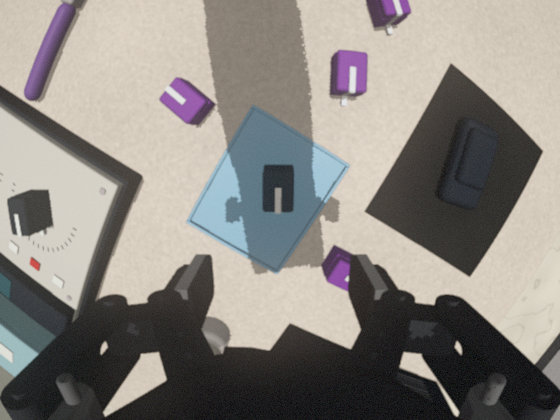

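The wrist view shows the black dial at (278,188), squared to the jaws. Its white line points down the picture, so the nose is on the tool's −x side. I'll refine from depth.

Run:
```python
from h import *
f=np.load('w1.npz');a,d,R,p=f['a'],f['d'],f['R'],f['p']
P=np.array([ww(u,v,R,p,d=d[v,u]) for v in range(140,240) for u in range(230,330) if d[v,u]>0])
T=P[P[:,2]>0.044]
print(len(T),T[:,2].mean())
c=cv2.minAreaRect((T[:,:2]*1000).astype(np.float32));print(c)
C=np.array(c[0])/1000
print("tool-frame offset mm",(R.T@(np.array([*C,0.052])-p)*1000).round(1))
```

```text
Traceback (most recent call last):
  File "h.py", line 25, in ww
    T=np.array(cams.camera_info("wrist")["tool_from_camera"]);ray=wray(u,v)
                                                                  ~~~~^^^^^
  File "h.py", line 21, in wray
    i=cams.camera_info("wrist");K=np.array(i["intrinsics"])
ValueError: time passes only in moves, steps and waits
```

```bash
sed -i 's/cams.camera_info("wrist")/WI/; s/^def wristcam/WI=cams.camera_info("wrist")\ndef wristcam/' h.py; sed -i 's/i=cams.camera_info("wrist")/i=WI/' h.py
python3 - <<'E'
from h import *
f=np.load('w1.npz');a,d,R,p=f['a'],f['d'],f['R'],f['p']
P=np.array([ww(u,v,R,p,d=d[v,u]) for v in range(140,240) for u in range(230,330) if d[v,u]>0])
T=P[P[:,2]>0.044]
print(len(T),T[:,2].mean())
c=cv2.minAreaRect((T[:,:2]*1000).astype(np.float32));print(c)
C=np.array(c[0])/1000
print("tool-frame offset mm",(R.T@(np.array([*C,0.052])-p)*1000).round(1))
E
```

```text
1356 0.05171078144971087
((411.8265075683594, 312.5732727050781), (44.29454803466797, 31.918230056762695), 28.83538818359375)
tool-frame offset mm [ -0.5  -3.6 196.3]
```

```bash
python3 -m inch '{"offset":[[-0.5,-3,36],[0,0,36],[0,0,36],[0,0,36],[0,0,30],[0,0,23],[0,0,15],[0,0,5],[0,0,0],[0,0,0]],"dr":[[0,0,0.013],[0,0,0],[0,0,0],[0,0,0],[0,0,0],[0,0,0],[0,0,0],[0,0,0],[0,0,0],[0,0,0]],"gripper":[0.75,0.75,0.75,0.75,0.75,0.75,0.75,0.75,0.75,0.4]}' 40
python3 -m inch '{"offset":[[0,0,0],[0,0,0],[0,0,0],[0,0,0],[0,0,0],[0,0,0]],"dr":[[0,0,0],[0,0,0],[0,0,0],[0,0,0],[0,0,0],[0,0,0]],"gripper":[0.2,0.2,0.2,0.2,0.2,0.2]}' 40
```

```text
time: 3.33
tcp_pos: [0.4119, 0.3135, 0.0319]
eef_rot: [0.0, -0.248, 0.969, 0.0]
wrist_force: [-0.2, 0.0, -0.2]
grip_width: 0.0533
time: 3.83
tcp_pos: [0.4127, 0.314, 0.033]
eef_rot: [0.002, -0.248, 0.969, 0.001]
wrist_force: [-0.2, -1.0, 7.2]
grip_width: 0.0318
```

```bash
python3 -m inch '{"offset":[[0,0,-5],[0,0,-15],[0,0,-30],[0,0,-35],[0,0,-35],[0,0,-30],[0,0,-10],[0,0,0]],"dr":[[0,0,0],[0,0,0],[0,0,0],[0,0,0],[0,0,0],[0,0,0],[0,0,0],[0,0,0]],"gripper":[0.2,0.2,0.2,0.2,0.2,0.2,0.2,0.2]}' 40
python3 - <<'E'
from h import *
a,d,R,p=wristcam('w2.png'); print(p,R.round(3),pose()[2]["wrist_force"],pose()[2]["joint_pos"])
a,d=cams.camera("top");save(cv2.resize(a[90:260,120:380],(780,510),interpolation=cv2.INTER_CUBIC),'t2.png')
np.savez('t2.npz',a=a,d=d)
for q in ("spindle_top","spindle_foot","setpoint_tab","setpoint"):
    for x in nets.landmark_of("top",q)[:2]:
        u,v=x["centre"][0]*560,x["centre"][1]*420
        print(q,round(x["confidence"],2),round(u,1),round(v,1),wz("top",u,v,0.088 if q=="spindle_top" else 0.06).round(4))
a,d=cams.camera("scene");np.savez('s2.npz',a=a,d=d)
for q in ("spindle_top","spindle_foot","setpoint_tab","setpoint"):
    for x in nets.landmark_of("scene",q)[:2]:
        u,v=x["centre"][0]*560,x["centre"][1]*420
        print(q,round(x["confidence"],2),round(u,1),round(v,1),wz("scene",u,v,0.088 if q=="spindle_top" else 0.06).round(4))
E
```

```text
time: 4.5
tcp_pos: [0.413, 0.3142, 0.1946]
eef_rot: [0.003, -0.248, 0.969, 0.001]
wrist_force: [0.7, 0.6, -0.9]
grip_width: 0.032
[0.41295776 0.31423054 0.19461098] [[-0.877 -0.481  0.005]
 [-0.481  0.877  0.004]
 [-0.007  0.001 -1.   ]] [-0.40769225 -0.54732768 -2.09371463] [ 6.50398893e-01  3.04402392e-01 -5.81979974e-02  1.20593419e+00
  1.72821416e-05  1.48240117e-01]
spindle_top 0.59 316.2 147.3 [ 0.5721 -0.0713  0.088 ]
spindle_foot 0.97 316.8 155.1 [ 0.5616 -0.0751  0.06  ]
setpoint_tab 0.63 312.1 138.9 [ 0.6044 -0.0644  0.06  ]
setpoint 0.75 317.3 155.8 [ 0.5597 -0.0763  0.06  ]
spindle_top 0.71 218.5 252.1 [ 0.5642 -0.0824  0.088 ]
spindle_foot 0.6 224.7 261.4 [ 0.5654 -0.0705  0.06  ]
setpoint_tab 0.5 223.7 274.4 [ 0.6027 -0.0695  0.06  ]
setpoint 0.74 223.3 263.1 [ 0.5704 -0.0732  0.06  ]
```

View pics/w2.png

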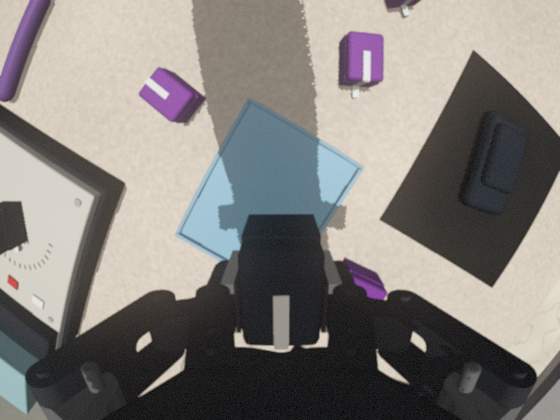

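View pics/t2.png

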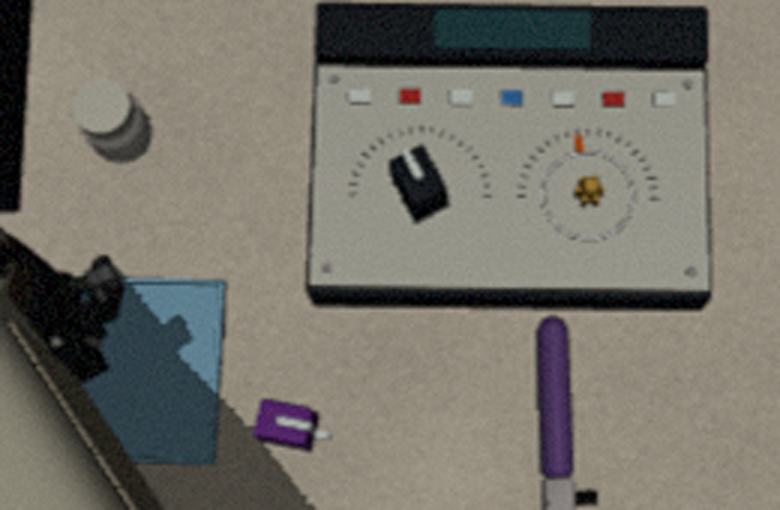

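```bash
python3 -m inch '{"offset":[[0,-15,0],[0,-30,0],[0,-36,0],[0,-36,0],[0,-36,0],[0,-36,0],[0,-36,0],[0,-36,0],[0,-36,0],[0,-36,0]],"dr":[[0,0,0],[0,0,0],[0,0,0],[0,0,0],[0,0,0],[0,0,0],[0,0,0],[0,0,0],[0,0,0],[0,0,0]],"gripper":[0.2,0.2,0.2,0.2,0.2,0.2,0.2,0.2,0.2,0.2]}' 40
python3 -m inch '{"offset":[[5,-36,0],[0,-36,0],[0,-25,0],[0,-10,0],[0,0,0],[0,0,0],[0,0,0],[0,0,0],[0,0,0]],"dr":[[0,0,0],[0,0,0],[0,0,0],[0,0,0],[0,0,0.117],[0,0,0.117],[0,0,0.117],[0,0,0],[0,0,0]],"gripper":[0.2,0.2,0.2,0.2,0.2,0.2,0.2,0.2,0.2]}' 40
python3 - <<'E'
from h import *
a,d,R,p=wristcam('w3.png'); print(p,R.round(3),pose()[2]["wrist_force"],pose()[2]["joint_pos"])
np.savez('w3.npz',a=a,d=d,R=R,p=p)
for q in ("spindle_top","spindle_foot","setpoint_tab","setpoint"):
    for x in nets.landmark_of("wrist",q)[:2]:
        u,v=x["centre"][0]*560,x["centre"][1]*420
        print(q,round(x["confidence"],2),round(u,1),round(v,1),ww(u,v,R,p,z=0.088 if q=="spindle_top" else 0.06).round(4))
E
```

```text
time: 5.88
tcp_pos: [0.5724, 0.0195, 0.1912]
eef_rot: [0.0, -0.248, 0.969, 0.0]
wrist_force: [0.7, 0.3, -1.0]
grip_width: 0.0317
time: 6.63
tcp_pos: [0.6187, -0.0744, 0.1911]
eef_rot: [-0.0, -0.077, 0.997, 0.0]
wrist_force: [-0.5, 0.1, -0.9]
grip_width: 0.0317
[ 0.61870831 -0.07441669  0.19110739] [[-0.988 -0.154 -0.001]
 [-0.154  0.988  0.   ]
 [ 0.     0.    -1.   ]] [ 0.06752316 -0.3975359  -1.5215984 ] [-1.19785492e-01  5.14221295e-01  2.58865246e-01  1.31587919e+00
  1.44112670e-04 -2.74454401e-01]
spindle_top 0.83 293.8 141.2 [ 0.5631 -0.0739  0.088 ]
spindle_foot 0.67 292.5 138.6 [ 0.5626 -0.0739  0.06  ]
setpoint_tab 0.62 294.5 197.1 [ 0.6089 -0.0647  0.06  ]
setpoint 0.74 295.4 137.9 [ 0.5616 -0.0717  0.06  ]
```

View pics/w3.png

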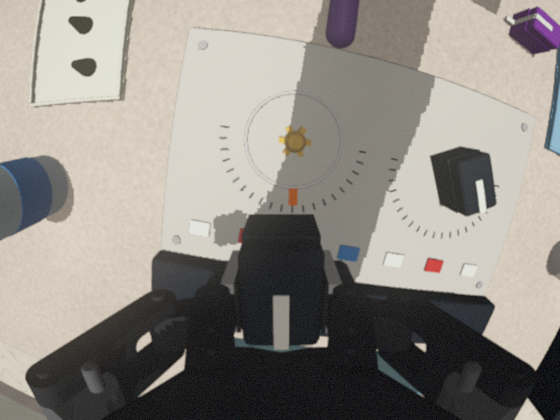

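The wrist view shows the spindle with its six teeth at (294,141), the set-point ring around it, the orange tab at (293,197) and the held dial at (280,280). Now precise fits.

Run:
```python
from h import *
f=np.load('w3.npz');a,d,R,p=f['a'],f['d'],f['R'],f['p']
save(cv2.resize(a[85:210,235:360],(600,600),interpolation=cv2.INTER_CUBIC),'z3.png')
hsv=cv2.cvtColor(a,cv2.COLOR_RGB2HSV).astype(int)
roi=np.zeros(d.shape,bool);roi[95:230,240:345]=1
print("hues",hsv[141,294],hsv[197,293])
m=roi&(hsv[...,1]>200)
org=roi&(hsv[...,0]<14)&(hsv[...,1]>150)&(hsv[...,2]>100); org[:175]=0
v,u=np.nonzero(org);print("tab px",u.mean(),v.mean(),len(u),ww(u.mean(),v.mean(),R,p,z=.063))
br=roi&(hsv[...,1]>110)&(hsv[...,0]<30);br[175:]=0
v,u=np.nonzero(br)
P=np.array([ww(x,y,R,p,d=d[y,x]) for x,y in zip(u,v) if d[y,x]>0])
print(len(P),np.percentile(P[:,2],[5,50,95]))
top=P[P[:,2]>.083];print("nose",top.mean(0),len(top),cv2.minEnclosingCircle((top[:,:2]*1000).astype(np.float32)))
sh=P[(P[:,2]>.07)&(P[:,2]<.082)];print("teeth",sh.mean(0),len(sh),cv2.minEnclosingCircle((sh[:,:2]*1000).astype(np.float32)) if len(sh) else 0)
# dial top
Q=np.array([[*(R.T@(ww(x,y,R,p,d=d[y,x])-p)),x,y] for y in range(200,360,1) for x in range(220,340) if 0<d[y,x]<.16])
print(len(Q)); print(np.percentile(Q[:,2],[2,10,50,90,98]) if len(Q) else 0, d[270:340:10,280])
np.save('Q.npy',Q)
```

```text
hues [ 19 125 141] [ 11 178 156]
tab px 292.7413793103448 196.57758620689654 116 [ 0.60803587 -0.06640521  0.063     ]
467 [0.07725377 0.08607671 0.08865926]
nose [ 0.56287387 -0.07303759  0.08691002] 319 ((563.4937133789062, -72.84820556640625), 7.831920623779297)
teeth [ 0.56238199 -0.07350945  0.07789497] 146 ((563.2960815429688, -72.94831085205078), 11.529497146606445)
15183
[-0.06559385 -0.05780402 -0.01899847  0.00134263  0.0205832 ] [0.11577664 0.11819623 0.11808633 0.11971443 0.1208996  0.12197676
 0.1227749 ]
```

View pics/z3.png

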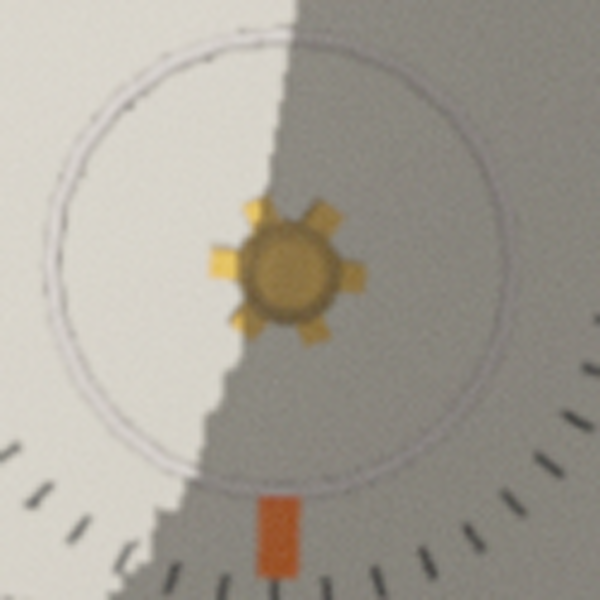

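Run:
```python
from h import *
f=np.load('w3.npz');a,d,R,p=f['a'],f['d'],f['R'],f['p']
hsv=cv2.cvtColor(a,cv2.COLOR_RGB2HSV).astype(int)
roi=np.zeros(d.shape,bool);roi[110:172,262:326]=1
br=roi&(hsv[...,1]>110)&(hsv[...,0]<30)
v,u=np.nonzero(br);C=np.array([.5634,-.0729])
P=np.array([ww(x,y,R,p,z=.078)[:2] for x,y in zip(u,v)])-C
r_=np.hypot(*P.T);s=(r_>.0092)&(r_<.0125);th=np.arctan2(P[s,1],P[s,0])
for n in (1,2,6): print(n,abs(np.exp(1j*n*th).mean()).round(2),np.degrees(np.angle(np.exp(1j*n*th).mean()))/n)
print(s.sum(),np.histogram(np.degrees(th)%60,12,(0,60))[0])
Q=np.load('Q.npy')
hh=np.histogram(Q[:,2]*1000,np.arange(-70,30,4));print(list(zip(hh[1],hh[0])))
T=Q[(Q[:,2]>-.032)&(Q[:,2]<-.012)&(abs(Q[:,1])<.03)]
A=np.c_[T[:,:2],np.ones(len(T))];k=np.linalg.lstsq(A,T[:,2],rcond=None)[0]
for _ in range(5):
    g=abs(A@k-T[:,2])<.003;k=np.linalg.lstsq(A[g],T[g,2],rcond=None)[0]
print("plane",k,g.sum(),T[g].min(0),T[g].max(0))
print(cv2.minAreaRect((T[g][:,:2]*1000).astype(np.float32)))
save(cv2.resize(a[190:370,190:370],(600,600),interpolation=cv2.INTER_CUBIC),'z3b.png')
```

```text
1 0.06 -140.57189874430554
2 0.02 -37.62215623451895
6 0.8 -26.879720654102996
93 [ 0  0  0  1  7 22 24 28  9  2  0  0]
[(np.int64(-70), np.int64(268)), (np.int64(-66), np.int64(371)), (np.int64(-62), np.int64(822)), (np.int64(-58), np.int64(570)), (np.int64(-54), np.int64(187)), (np.int64(-50), np.int64(69)), (np.int64(-46), np.int64(1)), (np.int64(-42), np.int64(96)), (np.int64(-38), np.int64(123)), (np.int64(-34), np.int64(108)), (np.int64(-30), np.int64(187)), (np.int64(-26), np.int64(201)), (np.int64(-22), np.int64(7814)), (np.int64(-18), np.int64(1279)), (np.int64(-14), np.int64(467)), (np.int64(-10), np.int64(377)), (np.int64(-6), np.int64(407)), (np.int64(-2), np.int64(374)), (np.int64(2), np.int64(334)), (np.int64(6), np.int64(297)), (np.int64(10), np.int64(240)), (np.int64(14), np.int64(176)), (np.int64(18), np.int64(166)), (np.int64(22), np.int64(159))]
plane [ 0.01817172 -0.00163149 -0.01909737] 8875 [-2.09654554e-02 -2.23639768e-02 -2.22498032e-02  2.20000000e+02
  2.46000000e+02] [ 2.37853550e-02  2.20612553e-02 -1.56882075e-02  3.39000000e+02
  3.48000000e+02]
((1.512542724609375, -0.28560829162597656), (44.64707946777344, 44.42036819458008), 0.8381304144859314)
```

View pics/z3b.png

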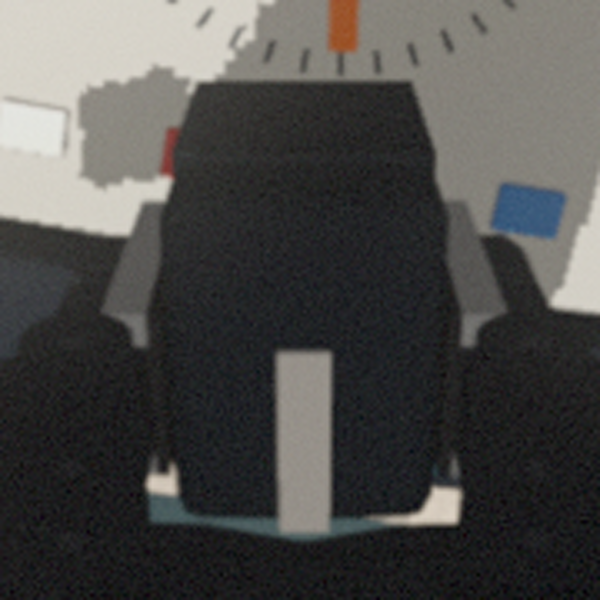

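```bash
python3 -m inch '{"offset":[[0,0,0],[0,0,0],[0,0,0],[0,0,0],[22,15.7,0],[22,15.7,0],[0,0,30],[0,0,20],[0,0,0],[0,0,0]],"dr":[[0,0,-0.106],[0,0,-0.106],[0,0,-0.106],[0,0,-0.106],[0,0,0],[0,0,0],[0,0,0],[0,0,0],[0,0,0],[0,0,0]],"gripper":[0.2,0.2,0.2,0.2,0.2,0.2,0.2,0.2,0.2,0.2]}' 60
python3 - <<'E'
from h import *
R,p,s=pose();print(p,np.degrees(np.arctan2(-R[1,0],-R[0,0])),s["wrist_force"],s["joint_pos"])
t=np.array([.5634,-.0729,0]);c=p+R@[.0015,0,.029];print(c);print("tool off mm",(R.T@(t-c)*1000).round(2))
E
```

```text
time: 7.72
tcp_pos: [0.564, -0.0724, 0.1407]
eef_rot: [-0.001, -0.284, 0.959, 0.001]
wrist_force: [0.2, 0.6, -1.4]
grip_width: 0.0314
[ 0.56399518 -0.07237796  0.14065977] 32.988277787386515 [ 0.16178972  0.58853469 -1.44706523] [-1.27654714e-01  4.42890961e-01  7.44094518e-03  1.13801172e+00
  4.27006662e-05 -7.03407072e-01]
[ 0.5626605  -0.07318359  0.11166288]
tool off mm [ -1.    -0.36 111.66]
```

```bash
python3 -m inch '{"offset":[[-1,-0.4,10],[0,0,8],[0,0,4],[0,0,0],[0,0,0]],"dr":[[0,0,0],[0,0,0],[0,0,0],[0,0,0],[0,0,0]],"gripper":[0.2,0.2,0.2,0.2,0.2]}' 60
python3 -m inch '{"offset":[[0,0,1.5],[0,0,1.5],[0,0,1.5],[0,0,0]],"dr":[[0,0,0],[0,0,0],[0,0,0],[0,0,0]],"gripper":[0.2,0.2,0.2,0.2]}' 60
python3 -m inch '{"offset":[[0,0,1.5],[0,0,1.5],[0,0,1],[0,0,0]],"dr":[[0,0,0],[0,0,0],[0,0,0],[0,0,0]],"gripper":[0.2,0.2,0.2,0.2]}' 60
```

```text
time: 8.13
tcp_pos: [0.5659, -0.0724, 0.1191]
eef_rot: [-0.0, -0.284, 0.959, 0.0]
wrist_force: [-0.3, -0.1, -0.3]
grip_width: 0.0315
time: 8.47
tcp_pos: [0.5659, -0.0724, 0.1146]
eef_rot: [-0.0, -0.284, 0.959, 0.0]
wrist_force: [-0.4, -0.2, -1.0]
grip_width: 0.0315
time: 8.8
tcp_pos: [0.5656, -0.0724, 0.1104]
eef_rot: [-0.0, -0.284, 0.959, 0.0]
wrist_force: [-0.7, -0.3, -1.5]
grip_width: 0.0314
```

```bash
python3 -m inch '{"offset":[[0.7,0.6,0],[0,0,0.8],[0,0,0.8],[0,0,0]],"dr":[[0,0,0],[0,0,0],[0,0,0],[0,0,0]],"gripper":[0.2,0.2,0.2,0.2]}' 60
python3 -m inch '{"offset":[[0,0,0.8],[0,0,0.8],[0,0,0]],"dr":[[0,0,0],[0,0,0],[0,0,0]],"gripper":[0.2,0.2,0.2]}' 60
python3 -m inch '{"offset":[[0,0,0.8],[0,0,0.8],[0,0,0]],"dr":[[0,0,0],[0,0,0],[0,0,0]],"gripper":[0.2,0.2,0.2]}' 60
```

```text
time: 9.13
tcp_pos: [0.5651, -0.0722, 0.1091]
eef_rot: [0.0, -0.284, 0.959, 0.0]
wrist_force: [1.0, -0.1, -1.7]
grip_width: 0.0311
time: 9.38
tcp_pos: [0.565, -0.0722, 0.1075]
eef_rot: [-0.0, -0.284, 0.959, 0.0]
wrist_force: [-0.0, 0.6, -0.9]
grip_width: 0.031
time: 9.63
tcp_pos: [0.565, -0.0722, 0.1058]
eef_rot: [-0.0, -0.284, 0.959, 0.0]
wrist_force: [0.6, -0.3, -1.1]
grip_width: 0.0312
```

```bash
python3 -m inch '{"offset":[[0,0,0.8],[0,0,0.8],[0,0,0]],"dr":[[0,0,0],[0,0,0],[0,0,0]],"gripper":[0.2,0.2,0.2]}' 60
python3 -m inch '{"offset":[[0,0,0.8],[0,0,0.8],[0,0,0]],"dr":[[0,0,0],[0,0,0],[0,0,0]],"gripper":[0.2,0.2,0.2]}' 60
```

```text
time: 9.88
tcp_pos: [0.5649, -0.0722, 0.1042]
eef_rot: [-0.0, -0.284, 0.959, 0.0]
wrist_force: [0.2, 0.2, -1.4]
grip_width: 0.0312
time: 10.13
tcp_pos: [0.5649, -0.0722, 0.1026]
eef_rot: [-0.0, -0.284, 0.959, 0.0]
wrist_force: [0.2, -0.6, -1.3]
grip_width: 0.0313
```

```bash
python3 -m inch '{"offset":[[0,0,1],[0,0,1],[0,0,1],[0,0,1],[0,0,0]],"dr":[[0,0,0],[0,0,0],[0,0,0],[0,0,0],[0,0,0]],"gripper":[0.2,0.2,0.2,0.2,0.2]}' 60
python3 -m inch '{"offset":[[0,0,1],[0,0,1],[0,0,1],[0,0,1],[0,0,0]],"dr":[[0,0,0],[0,0,0],[0,0,0],[0,0,0],[0,0,0]],"gripper":[0.2,0.2,0.2,0.2,0.2]}' 60
python3 - <<'E'
from h import *
a,d,R,p=wristcam('w4.png');print(p)
a,d=cams.camera("scene");save(cv2.resize(a[200:310,160:320],(800,550),interpolation=cv2.INTER_CUBIC),'s4.png')
E
```

```text
time: 10.55
tcp_pos: [0.5649, -0.0722, 0.0985]
eef_rot: [-0.0, -0.284, 0.959, 0.0]
wrist_force: [0.7, -0.8, -0.2]
grip_width: 0.0312
time: 10.97
tcp_pos: [0.5649, -0.0722, 0.0945]
eef_rot: [-0.0, -0.284, 0.959, 0.0]
wrist_force: [0.1, -0.1, -1.1]
grip_width: 0.0312
[ 0.56489187 -0.07221668  0.09453138]
```

View pics/s4.png

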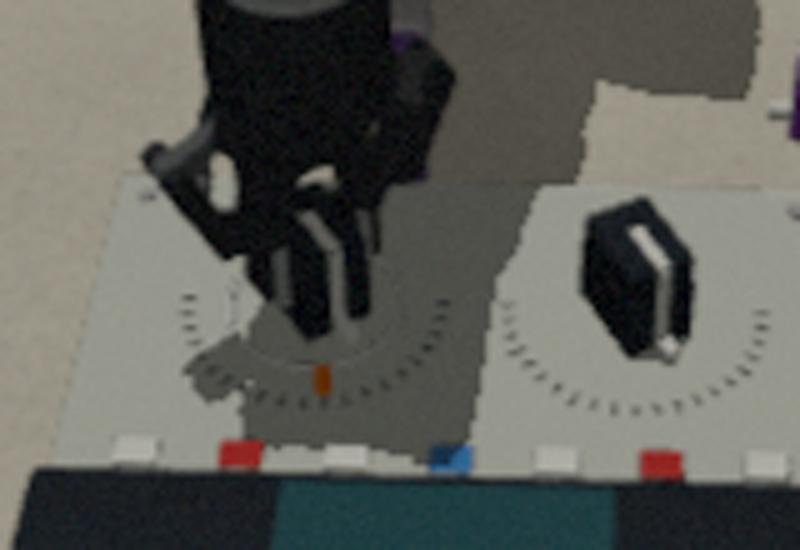

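View pics/w4.png

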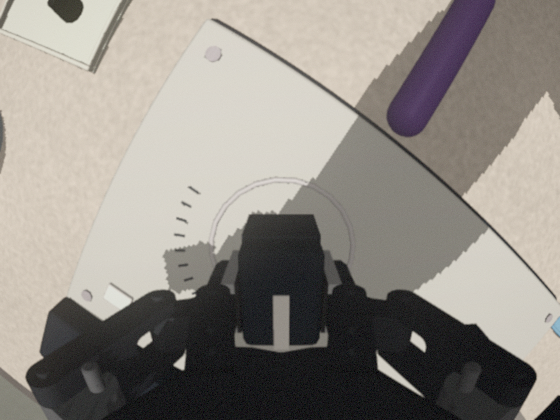

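The scene view shows the dial over the spindle, with the tab at (322,380) clear of it. The wrist view shows the dial unchanged in the jaws. It has gone well below the tooth-on-tooth height without any force, so it is meshed, and I'll ease it home.

```bash
python3 -m inch '{"offset":[[0,0,0.8],[0,0,0.8],[0,0,0.8],[0,0,0.8],[0,0,0]],"dr":[[0,0,0],[0,0,0],[0,0,0],[0,0,0],[0,0,0]],"gripper":[0.2,0.2,0.2,0.2,0.2]}' 60
python3 -m inch '{"offset":[[0,0,0.6],[0,0,0.6],[0,0,0]],"dr":[[0,0,0],[0,0,0],[0,0,0]],"gripper":[0.2,0.2,0.2]}' 60
python3 -m inch '{"offset":[[0,0,0.4],[0,0,0.4],[0,0,0]],"dr":[[0,0,0],[0,0,0],[0,0,0]],"gripper":[0.2,0.2,0.2]}' 60
```

```text
time: 11.48
tcp_pos: [0.565, -0.0722, 0.0914]
eef_rot: [-0.0, -0.284, 0.959, 0.0]
wrist_force: [-0.9, -0.3, -0.8]
grip_width: 0.0314
time: 11.73
tcp_pos: [0.565, -0.0722, 0.0903]
eef_rot: [-0.0, -0.284, 0.959, 0.0]
wrist_force: [0.3, -0.2, -0.7]
grip_width: 0.0316
time: 11.98
tcp_pos: [0.565, -0.0722, 0.0896]
eef_rot: [-0.0, -0.284, 0.959, 0.0]
wrist_force: [-0.3, 0.0, -1.5]
grip_width: 0.0315
```

```bash
python3 -m inch '{"offset":[[0,0,0.4],[0,0,0.4],[0,0,0]],"dr":[[0,0,0],[0,0,0],[0,0,0]],"gripper":[0.2,0.2,0.2]}' 60
python3 -m inch '{"offset":[[0,0,0.3],[0,0,0.3],[0,0,0]],"dr":[[0,0,0],[0,0,0],[0,0,0]],"gripper":[0.2,0.2,0.2]}' 60
```

```text
time: 12.23
tcp_pos: [0.5651, -0.0722, 0.0891]
eef_rot: [0.0, -0.284, 0.959, -0.0]
wrist_force: [-1.0, 0.7, 1.1]
grip_width: 0.0315
time: 12.48
tcp_pos: [0.5651, -0.0723, 0.0891]
eef_rot: [0.0, -0.284, 0.959, -0.0]
wrist_force: [-1.7, -0.2, 5.1]
grip_width: 0.0314
```

```bash
python3 -m inch '{"offset":[[0,0,-0.3],[0,-0.11,0],[0,-0.11,0],[0,-0.11,0],[0,-0.11,0],[0,-0.11,0],[0,-0.11,0],[0,0,0],[0,0,0]],"dr":[[0,0,0],[0,0,0.072],[0,0,0.072],[0,0,0.072],[0,0,0.072],[0,0,0.072],[0,0,0.072],[0,0,0],[0,0,0]],"gripper":[0.2,0.2,0.2,0.2,0.2,0.2,0.2,0.2,0.2]}' 80
python3 - <<'E'
from h import *
a,d,R,p=wristcam('w5.png');s=sensors.sense();print(p,np.degrees(np.arctan2(-R[1,0],-R[0,0])),s["wrist_force"],s["moment"])
a,d=cams.camera("scene");save(cv2.resize(a[200:310,160:320],(800,550),interpolation=cv2.INTER_CUBIC),'s5.png')
E
```

```text
time: 13.23
tcp_pos: [0.5647, -0.0728, 0.0891]
eef_rot: [-0.0, -0.071, 0.997, 0.0]
wrist_force: [-4.7, 1.0, 6.4]
grip_width: 0.0313
[ 0.56465968 -0.07281445  0.08909487] 8.199267179746178 [-3.24756135  0.02456484  5.79655973] [0.08612563 0.78232869 0.0438436 ]
```

View pics/s5.png

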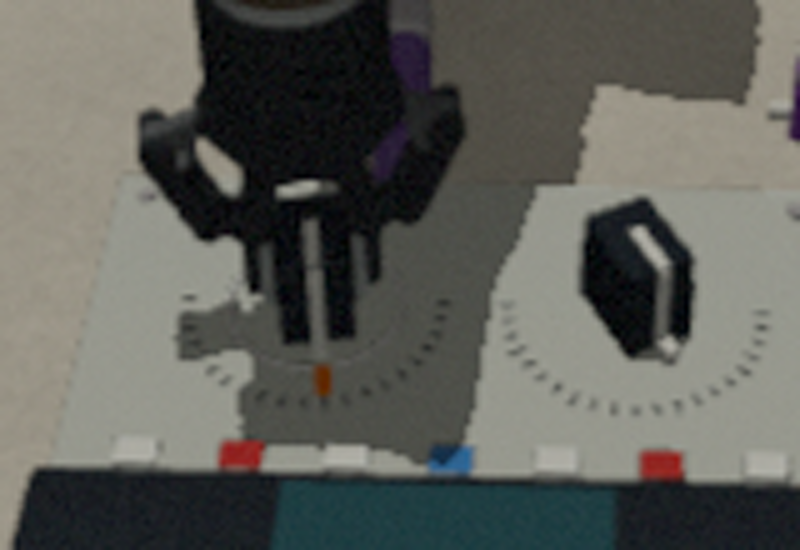

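View pics/w5.png

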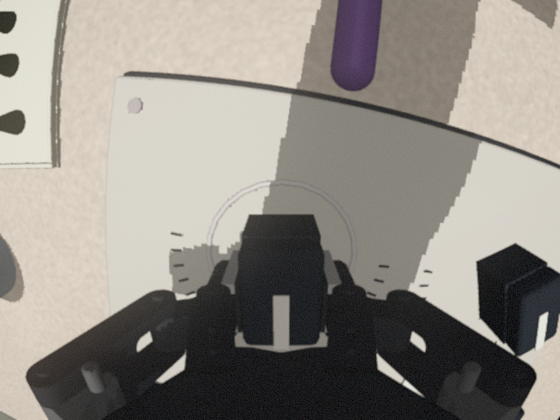

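```bash
python3 -m inch '{"offset":[[0,0,0],[0,0,0],[0,0,0],[0,0,0],[0,0,0],[0,0,0],[0,0,0],[0,0,0]],"dr":[[0,0,0],[0,0,0],[0,0,0],[0,0,0],[0,0,0],[0,0,0],[0,0,0],[0,0,0]],"gripper":[0.45,0.5,0.6,0.7,0.75,0.75,0.75,0.75]}' 20
python3 -m inch '{"offset":[[0,0,-3],[0,0,-10],[0,0,-20],[0,0,-30],[0,0,-30],[0,0,-30],[0,0,0],[0,0,0]],"dr":[[0,0,0],[0,0,0],[0,0,0],[0,0,0],[0,0,0],[0,0,0],[0,0,0],[0,0,0]],"gripper":[0.75,0.75,0.75,0.75,0.75,0.75,0.75,0.75]}'
python3 -m inch '{"offset":[[-20,0,0],[-30,0,0],[-10,0,0],[0,0,0]],"dr":[[0,0,0],[0,0,0],[0,0,0],[0,0,0]],"gripper":[0.75,0.75,0.75,0.75]}'
python3 - <<'E'
from h import *
a,d,R,p=wristcam('w6.png');print(p)
P=np.array([ww(u,v,R,p,d=d[v,u]) for v in range(60,250) for u in range(200,380) if d[v,u]>0])
k=(P[:,2]>.085)&(np.hypot(P[:,0]-.563,P[:,1]+.073)<.04);T=P[k]
T2=T[T[:,2]>.102];print(len(T2),T2[:,2].mean(),cv2.minAreaRect((T2[:,:2]*1000).astype(np.float32)))
A=np.c_[T2[:,:2],np.ones(len(T2))];print(np.linalg.lstsq(A,T2[:,2],rcond=None)[0])
hsv=cv2.cvtColor(a,cv2.COLOR_RGB2HSV).astype(int)
m=(hsv[...,0]<14)&(hsv[...,1]>150)&(hsv[...,2]>90);m[:80]=0;m[280:]=0;m[:,:200]=0;m[:,380:]=0
v,u=np.nonzero(m);print("tab",u.mean(),v.mean(),len(u),ww(u.mean(),v.mean(),R,p,z=.063))
E
```

```text
time: 14.0
tcp_pos: [0.5653, -0.0729, 0.0885]
eef_rot: [-0.0, -0.072, 0.997, 0.0]
wrist_force: [0.0, -0.3, 0.4]
grip_width: 0.0641
time: 14.67
tcp_pos: [0.567, -0.0731, 0.2151]
eef_rot: [0.003, -0.072, 0.997, -0.001]
wrist_force: [0.5, 0.1, -1.1]
grip_width: 0.0642
time: 15.0
tcp_pos: [0.6259, -0.0638, 0.2097]
eef_rot: [-0.001, -0.072, 0.997, 0.0]
wrist_force: [0.2, -0.5, 0.2]
grip_width: 0.0639
[ 0.62591633 -0.06375667  0.20971115]
2792 0.10784043975275492 ((564.1369018554688, -72.8382568359375), (44.7703971862793, 31.77494239807129), 8.259827613830566)
[0.01089611 0.0032042  0.10193398]
tab 279.6860465116279 182.52325581395348 86 [ 0.60876117 -0.06715948  0.063     ]
```

View pics/w6.png

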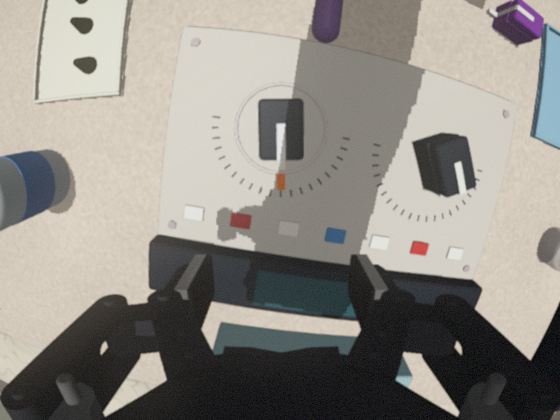

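The dial sits at (281,128) with its white line on the tab at (280,182). Its top is at 107.8 mm (fully home is 108 mm), its centre is within 1 mm of the axis, and its yaw matches the tab to about 1°. The gripper is clear, so I'm handing it in.

```bash
python3 -c "
from bench import r
print(r.finish_job())"
```

```text
the job is handed in; nothing more can be done
None
```

The dial is back on the spindle, fully home with its white nose pointing at the orange tab, and the job was handed in at about 15 s of the 72 s allowed.

- **Fitting:** I measured the tooth angle with the wrist camera and lowered the dial at the mesh angle. It went straight in, so no rocking was needed. I stopped pressing on the deck at about 5 N, and it read about 6 N while I turned the dial 25° to the tab.
- **Last checks, after letting go:** The dial's top was at 107.8 mm (108 mm is fully home). Its axis was about 1 mm from the spindle axis, and its yaw was 8.3° against 7.2–8.3° for the tab. The top face tilted about 0.01 rad.
- **Bystanders:** I did not measure the otoscope, spray bottle or jar again, but the arm passed near none of them and no unexpected force showed.
- **Disagreements:** The only ones were between camera readings. The top and scene cameras put the spindle up to about 1 cm away from the wrist camera's position, so I went by the wrist camera.

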